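# Fill the empty cells of the lens-care case

### The arm

A 6-joint arm with a two-finger parallel gripper is mounted at the origin on the work surface. World frame = base frame: x ahead of the robot, y to its left, z up, the work surface at z = 0. Lengths are in m, angles in degrees, forces in N, time in s.
With the tool pointing down it reaches from about 0.4 to 0.825 m from the base axis. Payload 7 kg.
Tool frame: the origin (TCP) lies between the finger pads; the fingertips stand 22 mm ahead of it and the grasp point (between the pads) lies 3 mm ahead of it; z points along the fingers, y is the direction in which the jaws open and shut (so a half turn about z gives the same grasp; the last joint's range is limited). The gripper opens to 88 mm and grips with 3 to 60 N. Pads are 19 mm wide; open, the fingers measure 130 mm over their backs; the gripper's body (78 mm by 193 mm) begins 47 mm behind the grasp point.
Start: joints at [82.741, 20.546, 0.682, 0, -70.136, -16.507], TCP at [0.272, 0.618, 0.249] pointing down, gripper open.
Joint ranges: [-176.03, 176.03], [-82.01, 121.73], [-58.28, 71.71], [-173.87, 95.51], [-174.79, -0.11], [-173.66, 173.66]. Speed limits (degrees/s): [136.94, 136.94, 172.46, 180, 180, 180].

### API

Orientations are given as [roll, pitch, yaw] about the fixed x, y, z axes, in that order (R = Rz(yaw) Ry(pitch) Rx(roll)).
In Python, from plant import telemetry, cams, r gives the robot as it stands.
- The arm moves only by the tool carry_out, never from a script. Its argument "commands" is one flat list of numbers, 5 for each row, row after row: the shift along the world's x, y, z as a fraction of full scale, then the turn about the world's z as a fraction of full scale, then the gripper's target within -1 to 1 (shut at 1, half-way at 0, fully open at -1). In form: [x, y, z, turn, claw, x, y, z, turn, claw, ...]. A call has 1 to 8 rows; each row shifts and turns the commanded pose from where the row before left it; what a row does not reach is not made up. Full scale, the value 1, is 0.04 m for a shift and 4 degrees for a turn. A row lasts 1/10 s, in which the tool goes at most 50 mm and 8.59 degrees, less where a joint would pass 70% of its speed; a pose out of reach is approached as far as the arm can. A call with a number of a shift or a turn outside -1 to 1 is refused whole. A call with a gripper value outside its range is refused whole. The fingers move at their own pace and stop on an object; "grip_force" is the grip in N (left out, the last holds). Time passes only in rows, so rows that do not move let the fingers close. It gives the time, the measured TCP pose, the force and the opening at its end, in the units of the state.
- telemetry.get_state(): the state, without advancing time (a new reading comes with each control period).
- cams.capture(name): name is "scene" or "top"; returns a dict with "frame" (400x640x3 uint8, red, green, blue), "camera_matrix" (3x3 intrinsics, pixels), "camera_from_world" (4x4, takes a point from world to camera coordinates). Camera axes: x right, y down, z forward; pixel columns grow to the right and rows downward; lengths in m; the calibration is good to about 2 mm. A picture is of the moment at which its call begins. There is no depth.
- r.close_job(): hands the job in, once; it reports no verdict.
The state is a dict: "time_s": time; "joints": joint angles; "qd": joint speeds; "joint_torque": joint torques, N m; "tcp_pos": TCP position; "eef_rot": TCP orientation; "contact_force": force on the tool from outside, world axes, zero at the start; "moment": the same for the moment, N m; "gripper_width": finger opening in m.
Only numpy, scipy, OpenCV 4.12 (cv2) and the standard library are available. Lean on these libraries where they do the work, as an engineer would, in place of code of your own. Each camera call takes 0.05 s, during which the arm holds its last target. There are 200 camera calls.

### The job

Six tall lens-solution bottles belong in the cells of the opened carry case, and two cells are still empty. Take the two tall bottles standing on the table beside the case and put one into each empty cell, upright and right down on the cell's floor; lower them in, do not drop them.

Things in the scene. Friction and masses are not known exactly. Their poses are not given: they have to be found in the camera images.
- bottle_a: Tall white round bottle, grey screw cap, loose, upright on the table left of the case. Body 40 mm diameter, straight-sided from the underside to 92 mm up, then a shoulder and a 29 mm cap up to 125 mm; about 0.12 kg. Origin: centre of the underside, z up. Bystanders (a squat jar 58 mm high, a thin dropper bottle 70 mm high) stay at least 50 mm from its axis; they are not wanted.
- bottle_b: The second tall white bottle to put away, identical to bottle_a, also upright on the table left of the case. Origin: centre of the underside, z up.
- cell_a: Empty cell in the insert of a black case fixed on the table (220 x 300 mm, rim 66 mm high, lid laid open flat behind it). Square opening 58 x 58 mm, 50 mm deep, grey felt disc on its floor. Origin: centre of the cell's floor, 12 mm above the table (insert's top: 62 mm); z up, x and y along the cell's sides. Either bottle may go here.
- cell_b: The second empty cell of the same case, same size and origin as cell_a. The grey rigid insert has 2 rows of 3 cells, 85 mm apart centre to centre; the other four cells each hold a bottle of the same kind, standing in the middle, cap tops 137 mm above the table.

How it is judged:
By the outcome, as a careful person would: the job done as asked, in the order asked, and still so for the second after the job is handed in, with the robot touching nothing.
It also fails if it takes over 56 s, if anything falls off the work surface, if the arm or the gripper's body presses on something with over 40 N, if the wrist force passes 120 N, or if a joint passes its speed limit or range.

## Working session

There is one attempt and no reset: what is moved stays moved. The work goes in short steps, Python scripts to look and compute and a tool call to move; the robot and the scene stay as the last step left them, time stands still between calls to the robot, and variables do not carry over. Pictures are saved under pics/ and viewed, about 8 in all and at most 12, crops included, and the job is handed in when it is done.

Besides the shell and the picture viewer there is one more tool, called after ">>>" as name(argument=value, ...) on one line, values as JSON. carry_out: Moves the arm, as the interface text tells. Shift numbers are shares of 0.04 m and turn numbers shares of 4 degrees, none past 1 either way. Its arguments: {"type":"object","properties":{"commands":{"type":"array"},"grip_force":{"type":"number"}},"required":["commands"]}

```bash
mkdir -p pics
cat > h.py <<'E'
import numpy as np, cv2
from plant import telemetry, cams, r
def cap(n):
    d=cams.capture(n); return d["frame"],np.array(d["camera_matrix"]),np.array(d["camera_from_world"])
def ray(K,T,u,v,z):
    R,t=T[:3,:3],T[:3,3]; c=-R.T@t; d=R.T@np.linalg.inv(K)@[u,v,1]
    return c+d*(z-c[2])/d[2]
def proj(K,T,p):
    q=K@(T[:3,:3]@np.array(p)+T[:3,3]); return q[:2]/q[2]
E
python3 - <<'E'
from h import *
for n in ("scene","top"):
    f,K,T=cap(n); cv2.imwrite(f"pics/{n}0.png",f[:,:,::-1]); np.savez(f"{n}0.npz",f=f,K=K,T=T)
    print(n,K.tolist(),(-T[:3,:3].T@T[:3,3]).round(3),T[:3,:3].round(2).tolist())
print(telemetry.get_state())
E
```

```text
scene [[370.41392406934244, 0.0, 317.8796148301496], [0.0, 370.41392406934244, 203.32435827237825], [0.0, 0.0, 1.0]] [ 0.91  -0.046  0.613] [[0.32, 0.95, -0.01], [0.77, -0.26, -0.58], [-0.55, 0.18, -0.82]]
top [[426.1341774257289, 0.0, 321.2613601892478], [0.0, 426.1341774257289, 195.14805763641635], [0.0, 0.0, 1.0]] [0.427 0.061 0.92 ] [[0.01, -1.0, -0.03], [-0.99, -0.01, -0.11], [0.11, 0.03, -0.99]]
{'time_s': 0.1, 'joints': array([ 8.27409952e+01,  2.05888028e+01,  6.38880706e-01, -1.71819350e-02,
       -7.01349698e+01, -1.65067944e+01]), 'qd': array([-0.07039855, -0.0579242 ,  0.13766848,  0.04507026, -0.0925659 ,
        0.0569835 ]), 'joint_torque': array([-1.25321283e-03, -5.84164882e+01,  2.93748540e+01,  7.01544330e+00,
        1.01575674e-02, -5.06521997e-05]), 'tcp_pos': array([0.27188827, 0.61738452, 0.24770039]), 'eef_rot': array([ 1.79914017e+02, -8.63527227e-03, -2.37716432e+01]), 'contact_force': array([-0.43034439,  0.47449097,  0.49307644]), 'moment': array([-0.02843879, -0.04455957,  0.00524116]), 'gripper_width': 0.08741799962726983}
```

View pics/top0.png

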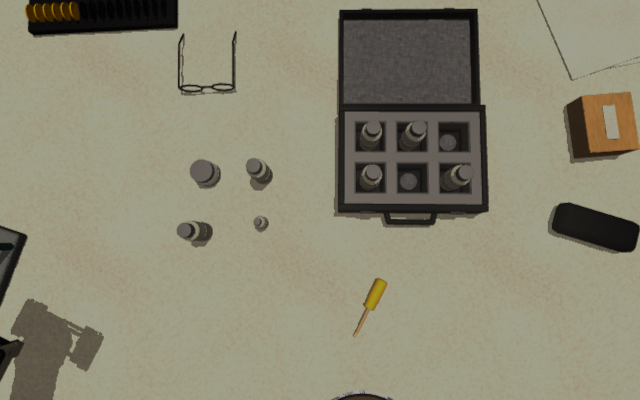

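View pics/scene0.png

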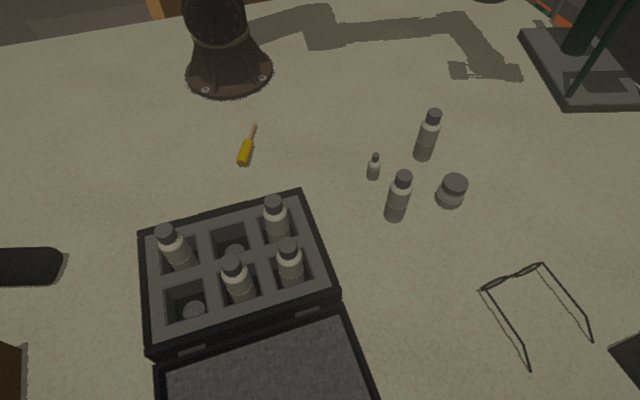

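The top view shows the tall bottles at about (192,231) and (258,170), the jar at (205,173) and the dropper at (261,222). The empty cells are far-right (453,138) and near-middle (408,180). In the scene view, the tall bottles' caps are at (433,115) and (403,177).

Run:
```python
from h import *
t=np.load("top0.npz")["f"][:,:,::-1]; s=np.load("scene0.npz")["f"][:,:,::-1]
z=lambda f,x,y,w,h,k:cv2.convertScaleAbs(cv2.resize(f[y:y+h,x:x+w],None,fx=k,fy=k,interpolation=cv2.INTER_CUBIC),alpha=1.6)
A=z(t,170,150,110,100,3.6);B=z(t,335,100,160,120,2.475)
C=z(s,360,100,110,125,2.4);D=z(s,130,180,220,180,1.667)
A,B,C,D=[cv2.copyMakeBorder(i[:300,:396],0,300-min(300,i.shape[0]),0,396-min(396,i.shape[1]),cv2.BORDER_CONSTANT) for i in(A,B,C,D)]
cv2.imwrite("pics/m1.png",np.vstack([np.hstack([A,B]),np.hstack([C,D])]))
```

```text
(no output)
```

View pics/m1.png

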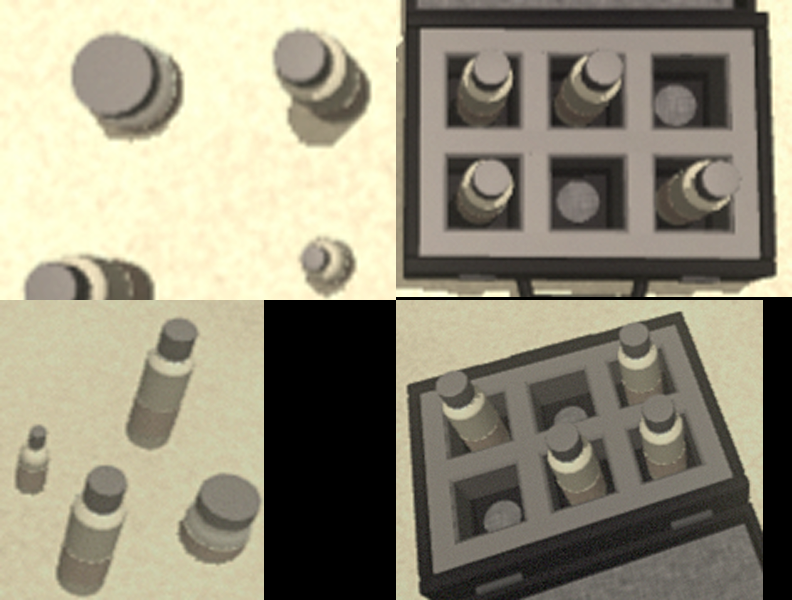

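```bash
cat > m.py <<'E'
from h import *
def ff(f,u,v,tol):
    f=np.ascontiguousarray(f); m=np.zeros((f.shape[0]+2,f.shape[1]+2),np.uint8)
    cv2.floodFill(f.copy(),m,(u,v),0,(tol,)*3,(tol,)*3,4|(255<<8)|cv2.FLOODFILL_MASK_ONLY|cv2.FLOODFILL_FIXED_RANGE)
    m=m[1:-1,1:-1]; c=max(cv2.findContours(m,cv2.RETR_EXTERNAL,cv2.CHAIN_APPROX_NONE)[0],key=len)
    h=cv2.convexHull(c); M=cv2.moments(h)
    return M["m10"]/M["m00"],M["m01"]/M["m00"],cv2.boundingRect(h)[2:],m
E
python3 - <<'E'
from m import *
a=np.load("top0.npz");b=np.load("scene0.npz")
F=cv2.resize(a["f"],None,fx=4,fy=4,interpolation=cv2.INTER_CUBIC);G=cv2.resize(b["f"],None,fx=4,fy=4,interpolation=cv2.INTER_CUBIC)
def meas(im,d,u,v,z,tol,tag):
    x,y,w,_=ff(im,int(u*4+2),int(v*4+2),tol); x=(x-1.5)/4;y=(y-1.5)/4
    print(tag,np.round([x,y],1),"wh",np.array(w)/4,ray(d["K"],d["T"],x,y,z).round(4))
# seeds top
S=lambda x,y:(335+x/2.475,100+y/2.475)
for tag,u,v,z in [("bot1",253.6,165.8,.125),("bot2",184,231,.125),("jar",201,171,.058),("drop",258,222,.07),
  ("c11",*S(491,-0+70)if 0 else S(94,70),.137),("c12",*S(207,68),.137),("c21",*S(95,180),.137),("c23",*S(324,180),.137)]:
    for t in (10,16): meas(F,a,u,v,z,t,"T "+tag)
for tag,u,v,z in [("feltfar",*S(278,105),.0125),("feltnear",*S(182,202),.0125)]:
    for t in (25,35): meas(F,a,u,v,z,t,"T "+tag)
Q=lambda x,y:(360+x/2.4,100+(y-300)/2.4)
P=lambda x,y:(130+(x-396)/1.667,180+(y-300)/1.667)
for tag,u,v,z in [("bot1",*Q(105,478),.125),("bot2",*Q(180,327),.125),("c11",*P(658,408),.137),("c12",*P(564,434),.137),("c21",*P(633,330),.137),("c23",*P(456,382),.137)]:
    for t in (6,10): meas(G,b,u,v,z,t,"S "+tag)
# insert holes
_,_,_,m=ff(F,*[int(4*q) for q in S(129,140)],16)
cs,h=cv2.findContours(m,cv2.RETR_CCOMP,cv2.CHAIN_APPROX_NONE)
for c in cs:
    if cv2.contourArea(c)>3000:
        r_=cv2.minAreaRect(c); q=(np.array(r_[0])-1.5)/4; print(q.round(1),np.array(r_[1])/4,round(r_[2],1),ray(a["K"],a["T"],*q,.062).round(4))
E
```

```text
File "<stdin>", line 10
    ("c11",*S(491,-0+70)if 0 else S(94,70),.137),("c12",*S(207,68),.137),("c21",*S(95,180),.137),("c23",*S(324,180),.137)]:
                        ^^
SyntaxError: invalid syntax
```

```bash
cat > m2.py <<'E'
from m import *
a=np.load("top0.npz");b=np.load("scene0.npz")
F=cv2.resize(a["f"],None,fx=4,fy=4,interpolation=cv2.INTER_CUBIC);G=cv2.resize(b["f"],None,fx=4,fy=4,interpolation=cv2.INTER_CUBIC)
def meas(im,d,u,v,z,tol,tag):
    x,y,w,_=ff(im,int(u*4+2),int(v*4+2),tol); x=(x-1.5)/4;y=(y-1.5)/4
    print(tag,np.round([x,y],1),"wh",np.array(w)/4,ray(d["K"],d["T"],x,y,z).round(4))
S=lambda x,y:(335+x/2.475,100+y/2.475)
for tag,u,v,z in [("bot1",253.6,165.8,.125),("bot2",184,231,.125),("jar",201,171,.058),("drop",258,222,.07),
  ("c11",*S(94,70),.137),("c12",*S(207,68),.137),("c21",*S(95,180),.137),("c23",*S(324,180),.137)]:
    for t in (10,16): meas(F,a,u,v,z,t,"T "+tag)
for tag,u,v,z in [("feltfar",*S(278,105),.0125),("feltnear",*S(182,202),.0125)]:
    for t in (25,35): meas(F,a,u,v,z,t,"T "+tag)
Q=lambda x,y:(360+x/2.4,100+(y-300)/2.4)
P=lambda x,y:(130+(x-396)/1.667,180+(y-300)/1.667)
for tag,u,v,z in [("bot1",*Q(105,478),.125),("bot2",*Q(180,327),.125),("c11",*P(658,408),.137),("c12",*P(564,434),.137),("c21",*P(633,330),.137),("c23",*P(456,382),.137)]:
    for t in (6,10): meas(G,b,u,v,z,t,"S "+tag)
_,_,_,m=ff(F,*[int(4*q) for q in S(129,140)],16)
cs,h=cv2.findContours(m,cv2.RETR_CCOMP,cv2.CHAIN_APPROX_NONE)
for c in cs:
    if cv2.contourArea(c)>3000:
        r_=cv2.minAreaRect(c); q=(np.array(r_[0])-1.5)/4; print(q.round(1),np.array(r_[1])/4,round(r_[2],1),ray(a["K"],a["T"],*q,.062).round(4))
E
python3 m2.py
```

```text
T bot1 [252.5 164.7] wh [13.5  13.25] [0.5699 0.2186 0.125 ]
T bot1 [258.3 173.7] wh [27.   32.25] [0.5527 0.207  0.125 ]
T bot2 [183.5 229.7] wh [13.5  15.25] [0.4452 0.3451 0.125 ]
T bot2 [195.2 232.6] wh [35.75 26.5 ] [0.4399 0.3226 0.125 ]
T jar [203.8 171.4] wh [28.75 24.25] [0.5672 0.3327 0.058 ]
T jar [205.  173.6] wh [30.75 29.5 ] [0.5627 0.33   0.058 ]
T drop [256.4 220.6] wh [6.75 7.  ] [0.4663 0.2181 0.07  ]
T drop [260.6 223.5] wh [15.25 15.5 ] [0.4607 0.2094 0.07  ]
T c11 [412.2 157.6] wh [136.5  91.5] [ 0.5837 -0.0812  0.137 ]
T c11 [412.2 157.6] wh [136.75  91.75] [ 0.5836 -0.0811  0.137 ]
T c12 [412.3 157.6] wh [136.75  91.75] [ 0.5835 -0.0813  0.137 ]
T c12 [412.3 157.6] wh [137.  92.] [ 0.5836 -0.0813  0.137 ]
T c21 [373.2 171.3] wh [16. 13.] [ 0.5574 -0.0092  0.137 ]
T c21 [372.2 173.1] wh [20.   18.75] [ 0.5539 -0.0073  0.137 ]
T c23 [412.3 157.6] wh [136.75  91.75] [ 0.5835 -0.0813  0.137 ]
T c23 [412.3 157.6] wh [137.  92.] [ 0.5836 -0.0813  0.137 ]
T feltfar [412.3 157.6] wh [138.25  93.5 ] [ 0.6086 -0.1038  0.0125]
T feltfar [412.2 157.7] wh [139.    93.75] [ 
[... 664 characters left out ...]
[272.1 199.9] wh [16.5  14.25] [ 0.5586 -0.0091  0.137 ]
S c21 [272.4 199.3] wh [18.5 15.5] [ 0.5576 -0.0084  0.137 ]
S c23 [229.3 265. ] wh [186. 148.] [ 0.6493 -0.0948  0.137 ]
S c23 [229.2 264.9] wh [186.25 148.5 ] [ 0.6491 -0.0948  0.137 ]
[412.7 157.4] [136.50956726  91.25101471] 0.2 [ 0.5991 -0.0958  0.062 ]
[454.9 177.8] [34.   33.25] 0.0 [ 0.5581 -0.1798  0.062 ]
[412.2 177.5] [33.25 32.75] 0.0 [ 0.5578 -0.0944  0.062 ]
[370.  177.2] [32.74999237 32.24999237] 0.0 [ 0.5575 -0.0093  0.062 ]
[453.9 136.5] [33.99999237 32.24999237] 0.0 [ 0.6429 -0.1794  0.062 ]
[370.  136.1] [32.25 32.  ] 0.0 [ 0.6427 -0.0092  0.062 ]
[411.6 136.1] [32.99999237 32.49999237] -0.0 [ 0.6432 -0.0939  0.062 ]
```

Both views agree within 2 mm, and the cell pitch comes out at 85 mm as given:
- **Bottles:** (0.571, 0.218) and (0.446, 0.345).
- **Empty cells:** (0.643, -0.1795) and (0.558, -0.0944), with the case at yaw about 0.

I will grip about 85 mm up, so the gripper body clears the 137 mm caps. The jaws go on the diagonal, yaw -45.

>>> carry_out(commands=[0.467,-0.623,0,-0.332,-1,0.467,-0.623,0,-0.332,-1,0.467,-0.623,0,-0.332,-1,0.467,-0.623,0,-0.332,-1,0.467,-0.623,0,-0.332,-1,0.467,-0.623,0,-0.332,-1,0.467,-0.623,0,-0.332,-1,0.467,-0.623,0,-0.332,-1], grip_force=15)

```text
time_s: 0.9
tcp_pos: [0.4219, 0.4171, 0.2482]
eef_rot: [180.0, 0.0, -34.4]
contact_force: [0.2, 0.5, 0.6]
gripper_width: 0.0879
```

>>> carry_out(commands=[0.467,-0.623,0,-0.332,-1,0.467,-0.623,0,-0.332,-1,0.467,-0.623,0,-0.332,-1,0.467,-0.623,0,-0.332,-1,0.467,-0.623,0,-0.332,-1,0.467,-0.623,0,-0.332,-1,0.467,-0.623,0,-0.332,-1,0.467,-0.623,0,-0.332,-1])

```text
time_s: 1.7
tcp_pos: [0.5713, 0.2178, 0.2482]
eef_rot: [180.0, 0.0, -45.1]
contact_force: [0.7, -0.1, 0.1]
gripper_width: 0.0877
```

>>> carry_out(commands=[0,0,0,0,-1,0,0,0,0,-1,0,0,0,0,-1])

```text
time_s: 2.0
tcp_pos: [0.5706, 0.2193, 0.2483]
eef_rot: [180.0, 0.0, -45.0]
contact_force: [-0.3, 1.0, 0.1]
gripper_width: 0.0875
```

>>> carry_out(commands=[0,0,-0.5,0,-1,0,0,-0.5,0,-1,0,0,-0.5,0,-1,0,0,-0.5,0,-1,0,0,-0.5,0,-1,0,0,-0.5,0,-1,0,0,-0.5,0,-1,0,0,-0.5,0,-1])

```text
time_s: 2.8
tcp_pos: [0.5704, 0.2201, 0.0879]
eef_rot: [-180.0, 0.0, -44.9]
contact_force: [0.2, -0.6, 0.2]
gripper_width: 0.0874
```

>>> carry_out(commands=[0,0,0,0,-0.5,0,0,0,0,-0.2,0,0,0,0,0,0,0,0,0,0.2,0,0,0,0,0.4,0,0,0,0,1,0,0,0,0,1,0,0,0,0,1], grip_force=15)

```text
time_s: 3.6
tcp_pos: [0.5711, 0.2189, 0.0889]
eef_rot: [-180.0, -0.0, -45.0]
contact_force: [-1.4, 0.4, 2.6]
gripper_width: 0.0396
```

>>> carry_out(commands=[0,0,0,0,1,0,0,0,0,1,0,0,0,0,1])

```text
time_s: 3.9
tcp_pos: [0.5711, 0.219, 0.0889]
eef_rot: [-180.0, -0.0, -45.0]
contact_force: [-0.3, -0.7, 4.4]
gripper_width: 0.0396
```

Run:
```python
from h import *
s=telemetry.get_state(); print(s["tcp_pos"],s["contact_force"],s["moment"],s["gripper_width"])
```

```text
[0.57105923 0.21900512 0.08887925] [-0.25866975 -0.69764272  4.39986265] [-0.29536392  0.38048666  0.08290085] 0.039557452840995745
```

Gripped: the opening is 39.6 mm, matching the 40 mm body. Next I lift and check for tilt or slip.

>>> carry_out(commands=[0,0,0.1,0,1,0,0,0.3,0,1,0,0,0.6,0,1,0,0,0.7,0,1,0,0,0.7,0,1,0,0,0.7,0,1,0,0,0.6,0,1,0,0,0.3,0,1])

```text
time_s: 4.7
tcp_pos: [0.5715, 0.2194, 0.2516]
eef_rot: [-179.8, -0.0, -45.0]
contact_force: [0.0, -0.8, -1.5]
gripper_width: 0.0397
```

>>> carry_out(commands=[0,0,0,0,1,0,0,0,0,1])

```text
time_s: 4.9
tcp_pos: [0.5703, 0.2189, 0.2476]
eef_rot: [179.9, 0.0, -45.0]
contact_force: [-0.5, -0.6, -2.4]
gripper_width: 0.0393
```

Run:
```python
from h import *
f,K,T=cap("scene"); g,K2,T2=cap("top")
s=telemetry.get_state(); p=s["tcp_pos"]; print(p,s["contact_force"],s["moment"],s["gripper_width"])
f=f.copy()
for z in (p[2]-.088,p[2]-.088+.012): cv2.circle(f,tuple(int(i) for i in proj(K,T,[p[0],p[1],z]).round()),1,(255,0,0),-1)
z=lambda f,x,y,w,h,k:cv2.convertScaleAbs(cv2.resize(f[y:y+h,x:x+w],None,fx=k,fy=k,interpolation=cv2.INTER_CUBIC),alpha=1.6)
u,v=proj(K,T,p).astype(int); a,b=proj(K2,T2,p).astype(int)
A=z(f,max(0,u-100),max(0,v-75),200,180,2);B=z(g,max(0,a-100),max(0,b-90),200,180,2)
cv2.imwrite("pics/l1.png",np.hstack([A,B])[:,:,::-1])
```

```text
[0.57019186 0.21864602 0.24685574] [ 0.37559238 -0.07924168 -2.4473365 ] [0.00355937 0.01696039 0.05921739] 0.03965905841937743
```

View pics/l1.png

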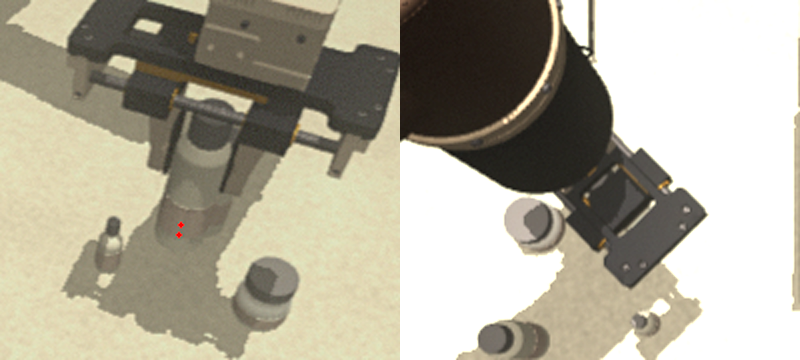

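The bottle is held (opening 39.7 mm), with its underside near (190,236) in the left crop. The predicted axis dots are at about (180,230), slightly left of it. I'll zoom in to check for tilt.

Run:
```python
from h import *
f,K,T=cap("scene"); s=telemetry.get_state(); p=s["tcp_pos"]
u,v=proj(K,T,[p[0],p[1],p[2]-.03]).astype(int); x0,y0=u-50,v-60
k=5; z=cv2.convertScaleAbs(cv2.resize(f[y0:y0+110,x0:x0+100],None,fx=k,fy=k,interpolation=cv2.INTER_CUBIC),alpha=2)
c=-T[:3,:3].T@T[:3,3]; d=np.array(p)-c; n=np.array([-d[1],d[0],0]);n/=np.linalg.norm(n)
for h,rr in((0,.02),(.045,.02),(.092,.02),(.125,.0145)):
    for q in(-rr,0,rr):
        w=(proj(K,T,np.array([p[0],p[1],p[2]-.0885+h])+n*q)-[x0,y0]+.5)*k
        cv2.circle(z,tuple(int(i) for i in w),3,(255,0,0),-1)
cv2.imwrite("pics/l2.png",z[:,:,::-1])
```

```text
(no output)
```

View pics/l2.png

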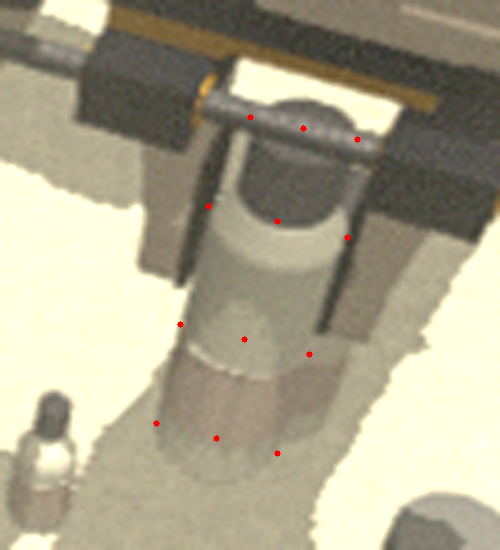

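The outline dots fit the bottle, so it is upright and centred; the part to the right was shadow. Now I carry it over the far-right cell.

>>> carry_out(commands=[0.113,-0.3,0,0,1,0.113,-0.55,0,0,1,0.113,-0.7,0,0,1,0.113,-0.7,0,0,1,0.113,-0.7,0,0,1,0.113,-0.7,0,0,1,0.113,-0.7,0,0,1,0.113,-0.7,0,0,1])

```text
time_s: 5.85
tcp_pos: [0.6069, 0.0152, 0.2478]
eef_rot: [179.9, 0.0, -45.0]
contact_force: [1.0, 0.6, -1.3]
gripper_width: 0.0391
```

>>> carry_out(commands=[0.113,-0.7,0,0,1,0.113,-0.7,0,0,1,0.113,-0.7,0,0,1,0.113,-0.7,0,0,1,0.113,-0.7,0,0,1,0.113,-0.7,0,0,1,0.113,-0.45,0,0,1,0.113,-0.26,0,0,1])

```text
time_s: 6.65
tcp_pos: [0.643, -0.1812, 0.2478]
eef_rot: [179.9, 0.1, -45.1]
contact_force: [-0.7, 0.3, -2.4]
gripper_width: 0.0393
```

>>> carry_out(commands=[0,0,0,0,1,0,0,0,0,1,0,0,0,0,1,0,0,0,0,1])

```text
time_s: 7.05
tcp_pos: [0.6433, -0.1785, 0.2488]
eef_rot: [-180.0, -0.0, -45.0]
contact_force: [0.4, -0.5, -2.2]
gripper_width: 0.0394
```

```bash
cat > chk.py <<'E'
from h import *
import sys
# dots: bottle outline predicted from the TCP, and the four corners of the cell opening
def chk(name,cell,k=4):
    f,K,T=cap("scene"); s=telemetry.get_state(); p=s["tcp_pos"]
    print(p.round(4),s["eef_rot"].round(2),s["contact_force"].round(2),s["gripper_width"])
    u,v=proj(K,T,[p[0],p[1],p[2]-.05]).astype(int); x0,y0=min(max(u-90,0),460),min(max(v-75,0),250)
    z=cv2.convertScaleAbs(cv2.resize(f[y0:y0+150,x0:x0+180],None,fx=k,fy=k,interpolation=cv2.INTER_CUBIC),alpha=2)
    c=-T[:3,:3].T@T[:3,3]; d=p-c; n=np.array([-d[1],d[0],0]);n/=np.linalg.norm(n)
    P=[np.array([p[0],p[1],p[2]-.0885+h])+n*q*rr for h,rr in((0,.02),(.045,.02),(.092,.02)) for q in(-1,0,1)]
    P+=[np.array([cell[0]+i*.029,cell[1]+j*.029,.062]) for i in(-1,1) for j in(-1,1)]
    for i,q in enumerate(P):
        w=(proj(K,T,q)-[x0,y0]+.5)*k; cv2.circle(z,tuple(int(i) for i in w),3,(255,0,0) if i<9 else (0,255,0),-1)
    cv2.imwrite(f"pics/{name}.png",z[:,:,::-1])
E
python3 -c "
from chk import *
chk('p1',(.643,-.1795))"
```

```text
[ 0.6433 -0.1785  0.2488] [-1.7998e+02 -1.0000e-02 -4.4950e+01] [-0.42  0.18 -1.99] 0.0391634985522102
```

View pics/p1.png

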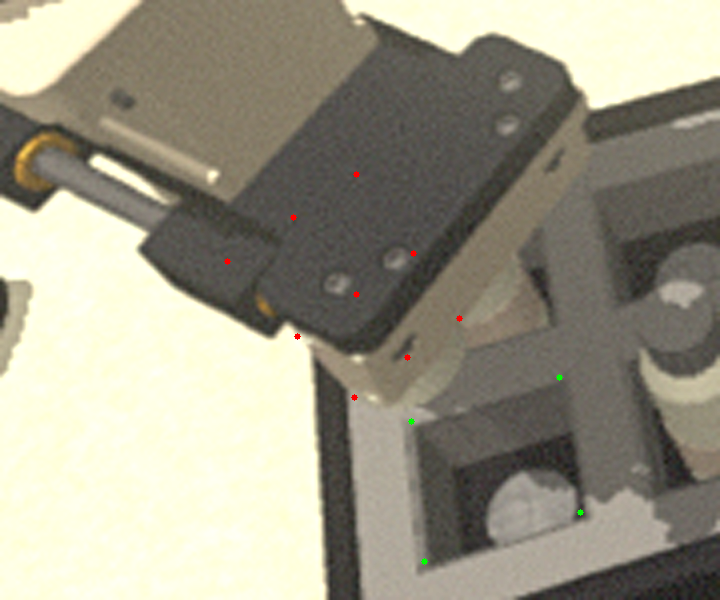

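The green dots sit on the corners of the empty cell, and the gripper hides the bottle. The TCP is over the cell centre within about 1 mm, so I lower in stages and watch the force.

>>> carry_out(commands=[0,0,-0.2,0,1,0,0,-0.4,0,1,0,0,-0.4,0,1,0,0,-0.4,0,1,0,0,-0.4,0,1,0,0,-0.3,0,1,0,0,-0.15,0,1,0,0,0,0,1])

```text
time_s: 7.9
tcp_pos: [0.6428, -0.1793, 0.1576]
eef_rot: [179.9, 0.1, -45.0]
contact_force: [0.2, -0.3, -1.0]
gripper_width: 0.0393
```

>>> carry_out(commands=[0,0,-0.2,0,1,0,0,-0.2,0,1,0,0,-0.2,0,1,0,0,-0.2,0,1,0,0,-0.2,0,1,0,0,-0.15,0,1,0,0,0,0,1,0,0,0,0,1])

```text
time_s: 8.7
tcp_pos: [0.6433, -0.1794, 0.1125]
eef_rot: [180.0, 0.0, -45.0]
contact_force: [0.5, 0.4, -1.4]
gripper_width: 0.0396
```

```bash
python3 -c "
from h import *
s=telemetry.get_state(); print(s['tcp_pos'],s['contact_force'],s['moment'],s['gripper_width'])"
```

```text
[ 0.6432967 -0.1794323  0.1124781] [ 0.47868235  0.38473792 -1.42671949] [ 0.08838501 -0.05497939 -0.00350905] 0.03958604824942722
```

>>> carry_out(commands=[0,0,-0.075,0,1,0,0,-0.075,0,1,0,0,-0.05,0,1,0,0,-0.025,0,1,0,0,0,0,1])

```text
time_s: 9.2
tcp_pos: [0.6431, -0.1794, 0.1034]
eef_rot: [180.0, 0.0, -45.0]
contact_force: [-0.1, -0.7, -2.2]
gripper_width: 0.0393
```

>>> carry_out(commands=[0,0,-0.025,0,1,0,0,0,0,1])

```text
time_s: 9.4
tcp_pos: [0.6432, -0.1794, 0.1025]
eef_rot: [180.0, 0.0, -45.0]
contact_force: [-0.2, 0.2, -0.8]
gripper_width: 0.0395
```

>>> carry_out(commands=[0,0,-0.025,0,1,0,0,0,0,1])

```text
time_s: 9.6
tcp_pos: [0.6432, -0.1794, 0.1015]
eef_rot: [180.0, 0.0, -45.0]
contact_force: [0.1, -0.1, -1.7]
gripper_width: 0.0394
```

>>> carry_out(commands=[0,0,-0.025,0,1,0,0,0,0,1])

```text
time_s: 9.8
tcp_pos: [0.6434, -0.1795, 0.1009]
eef_rot: [-180.0, -0.0, -45.0]
contact_force: [-0.5, -0.7, 1.1]
gripper_width: 0.0394
```

>>> carry_out(commands=[0,0,-0.02,0,1,0,0,0,0,1,0,0,0,0,1])

```text
time_s: 10.1
tcp_pos: [0.6436, -0.1797, 0.1009]
eef_rot: [-180.0, -0.1, -45.0]
contact_force: [-1.5, -0.4, 6.6]
gripper_width: 0.039
```

The bottle is on the floor: 6.6 N upward with the TCP stopped at 0.101. Next I open partly to about 58 mm and rise straight up.

>>> carry_out(commands=[0,0,0,0,0.05,0,0,0,0,0,0,0,0,0,-0.1,0,0,0,0,-0.2,0,0,0,0,-0.3,0,0,0,0,-0.3,0,0,0,0,-0.3])

```text
time_s: 10.8
tcp_pos: [0.6432, -0.1794, 0.0997]
eef_rot: [180.0, 0.0, -45.0]
contact_force: [0.2, 0.2, -1.0]
gripper_width: 0.0566
```

>>> carry_out(commands=[0,0,0.1,0,-0.3,0,0,0.3,0,-0.3,0,0,0.6,0,-0.3,0,0,0.7,0,-0.3,0,0,0.7,0,-0.3,0,0,0.7,0,-0.3,0,0,0.5,0,-0.3,0,0,0.3,0,-0.3])

```text
time_s: 11.6
tcp_pos: [0.6439, -0.1796, 0.2592]
eef_rot: [-179.9, -0.2, -45.0]
contact_force: [0.6, 0.0, 0.0]
gripper_width: 0.057
```

>>> carry_out(commands=[-0.308,0.82,0,0,-0.5,-0.308,0.82,0,0,-1,-0.308,0.82,0,0,-1,-0.308,0.82,0,0,-1,-0.308,0.82,0,0,-1,-0.308,0.82,0,0,-1,-0.308,0.82,0,0,-1,-0.308,0.82,0,0,-1])

```text
time_s: 12.4
tcp_pos: [0.5438, 0.0842, 0.256]
eef_rot: [-180.0, 0.0, -45.0]
contact_force: [-0.0, 0.0, 0.6]
gripper_width: 0.0877
```

>>> carry_out(commands=[-0.308,0.82,0,0,-1,-0.308,0.82,0,0,-1,-0.308,0.82,0,0,-1,-0.308,0.82,0,0,-1,-0.308,0.82,0,0,-1,-0.308,0.82,0,0,-1,-0.308,0.82,0,0,-1,-0.308,0.82,0,0,-1])

```text
time_s: 13.2
tcp_pos: [0.4452, 0.3465, 0.256]
eef_rot: [-180.0, 0.0, -45.0]
contact_force: [0.8, 0.1, -0.0]
gripper_width: 0.0874
```

>>> carry_out(commands=[0,0,0,0,-1,0,0,0,0,-1,0,0,0,0,-1])

```text
time_s: 13.5
tcp_pos: [0.4461, 0.3448, 0.2558]
eef_rot: [180.0, -0.0, -45.0]
contact_force: [-0.4, 0.7, 1.0]
gripper_width: 0.0876
```

Run:
```python
from h import *
s=telemetry.get_state(); print(s["tcp_pos"])
f,K,T=cap("top"); g,K2,T2=cap("scene")
z=lambda f,x,y,w,h,k:cv2.convertScaleAbs(cv2.resize(f[y:y+h,x:x+w],None,fx=k,fy=k,interpolation=cv2.INTER_CUBIC),alpha=1.7)
cv2.imwrite("pics/q.png",np.hstack([z(f,335,95,160,125,2.4),z(g,130,175,220,170,1.77)[:300]])[:,:,::-1])
```

```text
[0.44612098 0.34484933 0.25577615]
```

View pics/q.png

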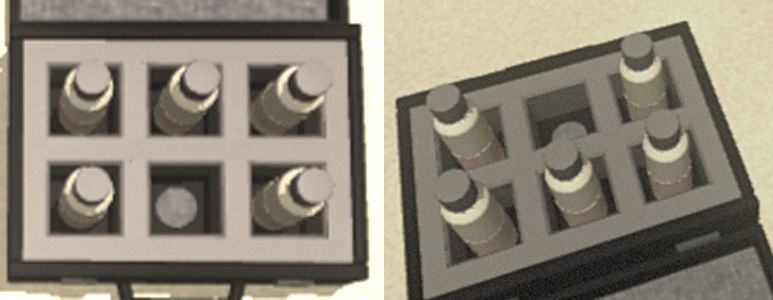

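The first bottle stands in the far-right cell, top crop (315,78), upright like its neighbours. The near-middle cell (178,207) is still empty. Now the second grasp.

>>> carry_out(commands=[0,0,-0.525,0,-1,0,0,-0.525,0,-1,0,0,-0.525,0,-1,0,0,-0.525,0,-1,0,0,-0.525,0,-1,0,0,-0.525,0,-1,0,0,-0.525,0,-1,0,0,-0.5,0,-1])

```text
time_s: 14.4
tcp_pos: [0.4466, 0.3445, 0.0881]
eef_rot: [-180.0, 0.0, -45.1]
contact_force: [-0.5, 0.5, -0.1]
gripper_width: 0.0875
```

>>> carry_out(commands=[0,0,0,0,-0.5,0,0,0,0,-0.2,0,0,0,0,0,0,0,0,0,0.2,0,0,0,0,0.4,0,0,0,0,1,0,0,0,0,1,0,0,0,0,1])

```text
time_s: 15.2
tcp_pos: [0.4462, 0.3455, 0.0891]
eef_rot: [-180.0, -0.0, -45.0]
contact_force: [-0.7, -0.3, 3.8]
gripper_width: 0.0396
```

>>> carry_out(commands=[0,0,0,0,1,0,0,0,0,1,0,0,0,0,1])

```text
time_s: 15.5
tcp_pos: [0.4462, 0.3455, 0.0891]
eef_rot: [-180.0, -0.0, -45.0]
contact_force: [-0.7, -1.0, 5.7]
gripper_width: 0.0397
```

>>> carry_out(commands=[0,0,0.1,0,1,0,0,0.3,0,1,0,0,0.6,0,1,0,0,0.7,0,1,0,0,0.7,0,1,0,0,0.7,0,1,0,0,0.6,0,1,0,0,0.3,0,1])

```text
time_s: 16.3
tcp_pos: [0.4467, 0.3459, 0.2518]
eef_rot: [-179.8, 0.0, -45.0]
contact_force: [1.0, 0.5, -1.4]
gripper_width: 0.0398
```

>>> carry_out(commands=[0,0,0,0,1,0,0,0,0,1])

```text
time_s: 16.5
tcp_pos: [0.4457, 0.3451, 0.2479]
eef_rot: [179.9, 0.0, -45.0]
contact_force: [0.2, -0.4, -1.5]
gripper_width: 0.0398
```

```bash
python3 -c "
from chk import *
chk('l3',(.558,-.0944))"
```

```text
[0.4456 0.3449 0.2474] [ 1.7988e+02  1.0000e-02 -4.5030e+01] [ 0.07 -0.04 -1.52] 0.03949286151566633
```

View pics/l3.png

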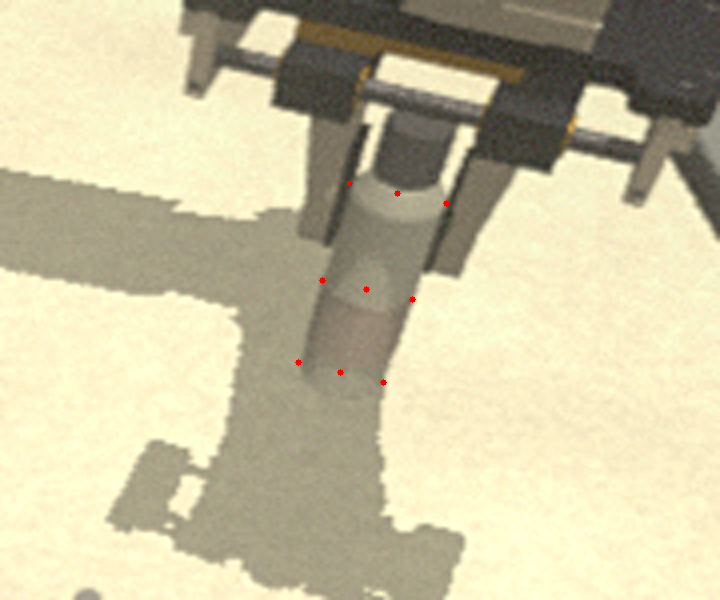

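The second bottle hangs straight in the jaws, with its underside near (343,378), and matches the outline dots. Now I carry it to the near-middle cell.

>>> carry_out(commands=[0.175,-0.35,0,0,1,0.175,-0.6,0,0,1,0.175,-0.76,0,0,1,0.175,-0.76,0,0,1,0.175,-0.76,0,0,1,0.175,-0.76,0,0,1,0.175,-0.76,0,0,1,0.175,-0.76,0,0,1])

```text
time_s: 17.35
tcp_pos: [0.5018, 0.1229, 0.2477]
eef_rot: [179.9, 0.0, -45.0]
contact_force: [0.1, -0.0, -0.5]
gripper_width: 0.0394
```

>>> carry_out(commands=[0.175,-0.76,0,0,1,0.175,-0.76,0,0,1,0.175,-0.76,0,0,1,0.175,-0.76,0,0,1,0.175,-0.76,0,0,1,0.175,-0.76,0,0,1,0.175,-0.55,0,0,1,0.175,-0.37,0,0,1])

```text
time_s: 18.15
tcp_pos: [0.5574, -0.0965, 0.2474]
eef_rot: [179.9, 0.1, -45.1]
contact_force: [0.2, 0.3, -0.9]
gripper_width: 0.0396
```

>>> carry_out(commands=[0,0,0,0,1,0,0,0,0,1,0,0,0,0,1,0,0,0,0,1])

```text
time_s: 18.55
tcp_pos: [0.5578, -0.0937, 0.2486]
eef_rot: [180.0, 0.0, -45.0]
contact_force: [0.3, 0.6, -0.8]
gripper_width: 0.0394
```

>>> carry_out(commands=[0,0,-0.2,0,1,0,0,-0.4,0,1,0,0,-0.4,0,1,0,0,-0.4,0,1,0,0,-0.4,0,1,0,0,-0.3,0,1,0,0,-0.15,0,1,0,0,0,0,1])

```text
time_s: 19.35
tcp_pos: [0.5577, -0.094, 0.1579]
eef_rot: [179.9, 0.1, -45.0]
contact_force: [-0.3, 0.1, -0.5]
gripper_width: 0.0398
```

>>> carry_out(commands=[0,0,-0.2,0,1,0,0,-0.2,0,1,0,0,-0.2,0,1,0,0,-0.2,0,1,0,0,-0.2,0,1,0,0,-0.15,0,1,0,0,0,0,1,0,0,0,0,1])

```text
time_s: 20.15
tcp_pos: [0.5582, -0.0942, 0.1127]
eef_rot: [180.0, -0.0, -45.0]
contact_force: [-0.2, 0.8, -0.7]
gripper_width: 0.0396
```

>>> carry_out(commands=[0,0,-0.075,0,1,0,0,-0.075,0,1,0,0,-0.05,0,1,0,0,-0.04,0,1,0,0,0,0,1])

```text
time_s: 20.65
tcp_pos: [0.558, -0.0942, 0.1029]
eef_rot: [180.0, 0.0, -45.0]
contact_force: [-0.5, -0.3, -1.7]
gripper_width: 0.0395
```

>>> carry_out(commands=[0,0,-0.025,0,1,0,0,0,0,1])

```text
time_s: 20.85
tcp_pos: [0.5581, -0.0942, 0.1021]
eef_rot: [180.0, 0.0, -45.0]
contact_force: [0.6, 0.1, -0.6]
gripper_width: 0.0395
```

>>> carry_out(commands=[0,0,-0.025,0,1,0,0,0,0,1])

```text
time_s: 21.05
tcp_pos: [0.5582, -0.0942, 0.1012]
eef_rot: [-180.0, -0.0, -45.0]
contact_force: [0.2, 0.9, -0.9]
gripper_width: 0.0394
```

>>> carry_out(commands=[0,0,-0.025,0,1,0,0,0,0,1,0,0,0,0,1])

```text
time_s: 21.35
tcp_pos: [0.5584, -0.0944, 0.1011]
eef_rot: [-180.0, -0.0, -45.0]
contact_force: [-1.4, -0.0, 6.6]
gripper_width: 0.0397
```

>>> carry_out(commands=[0,0,-0.012,0,1,0,0,0,0,1,0,0,0,0,1])

```text
time_s: 21.65
tcp_pos: [0.5585, -0.0944, 0.101]
eef_rot: [-180.0, -0.1, -45.0]
contact_force: [-4.3, -0.2, 9.9]
gripper_width: 0.0394
```

It is seated: 9.9 N upward at the same height as the first. I release it, rise and back away.

>>> carry_out(commands=[0,0,0,0,0.05,0,0,0,0,0,0,0,0,0,-0.1,0,0,0,0,-0.2,0,0,0,0,-0.3,0,0,0,0,-0.3,0,0,0,0,-0.3])

```text
time_s: 22.35
tcp_pos: [0.5581, -0.0942, 0.0996]
eef_rot: [180.0, 0.0, -45.0]
contact_force: [0.2, -0.1, 0.7]
gripper_width: 0.057
```

>>> carry_out(commands=[0,0,0.1,0,-0.3,0,0,0.3,0,-0.3,0,0,0.6,0,-0.3,0,0,0.7,0,-0.3,0,0,0.7,0,-0.3,0,0,0.7,0,-0.3,0,0,0.5,0,-0.3,0,0,0.3,0,-0.3])

```text
time_s: 23.15
tcp_pos: [0.5587, -0.0943, 0.2588]
eef_rot: [-179.8, -0.1, -45.0]
contact_force: [-0.7, 0.1, 0.4]
gripper_width: 0.0573
```

>>> carry_out(commands=[-0.2,0.8,0,0,-0.3,-0.2,0.8,0,0,-0.3,-0.2,0.8,0,0,-0.3,-0.2,0.8,0,0,-0.3,-0.2,0.8,0,0,-0.3,-0.2,0.8,0,0,-0.3,-0.2,0.8,0,0,-0.3,-0.2,0.8,0,0,-0.3])

```text
time_s: 23.95
tcp_pos: [0.4933, 0.1629, 0.2559]
eef_rot: [180.0, 0.0, -45.0]
contact_force: [0.4, 0.6, -0.0]
gripper_width: 0.057
```

>>> carry_out(commands=[-0.2,0.6,0,0,-0.3,-0.2,0.4,0,0,-0.3,0,0,0,0,-0.3,0,0,0,0,-0.3])

```text
time_s: 24.35
tcp_pos: [0.4779, 0.2018, 0.2557]
eef_rot: [180.0, -0.0, -45.0]
contact_force: [-0.1, 0.0, 0.4]
gripper_width: 0.0568
```

Run:
```python
from h import *
s=telemetry.get_state(); print(s["tcp_pos"],s["time_s"])
f,K,T=cap("top"); g,K2,T2=cap("scene"); f=f.copy();g=g.copy()
for c in((.643,-.1795),(.558,-.0944)):
    for im,k,t in((f,K,T),(g,K2,T2)):
        u=proj(k,t,[*c,.137]); print(u); im[int(u[1]+.5),int(u[0]+.5)]=(255,0,0)
z=lambda f,x,y,w,h,k:cv2.convertScaleAbs(cv2.resize(f[y:y+h,x:x+w],None,fx=k,fy=k,interpolation=cv2.INTER_CUBIC),alpha=1.7)
cv2.imwrite("pics/end.png",np.hstack([z(f,335,95,160,125,2.4),z(g,130,175,220,170,1.77)[:300]])[:,:,::-1])
```

```text
[0.47789592 0.20182178 0.25571481] 24.35
[465.09381744 126.58861619]
[167.65889612 279.04316594]
[419.55367732 171.31258261]
[218.5745534  214.01192238]
```

View pics/end.png

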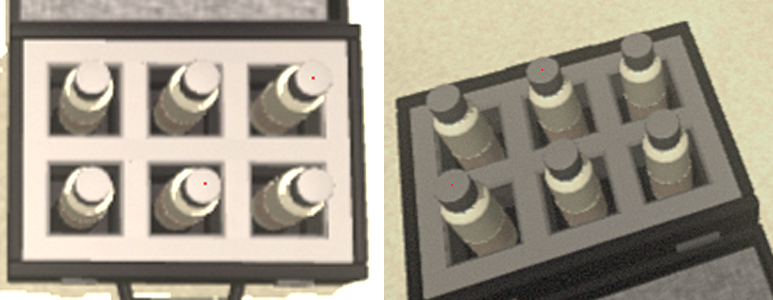

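All six cells are filled. The two placed caps, top crop (313,78) and (204,184), sit on the red dots predicted for caps at 137 mm in both views.

```bash
python3 -c "
from h import *
print(r.close_job())"
```

```text
the job is handed in; nothing more can be done
None
```

Both tall bottles are now in the two empty cells, one in the far-right cell and one in the near-middle cell. I lowered each until it pressed lightly on the floor (about 7 N and 10 N). Then I opened the jaws partly, rose straight up and moved clear. The job was handed in at about 24.5 s of the 56 s allowed.

- **Final position:** In both camera views the two caps sit where an upright bottle seated on its cell floor would have them (cap top at 137 mm). The other four bottles in the case look unmoved.
- **Forces:** The force readings I took at the end of each move never passed about 11 N.
- **Not checked:** The gripper hid the first bottle while it was over the cell, so its lowering relied on the measured tool position and force. I took no picture over the cell for the second bottle. I also did not re-measure the jar and dropper bottle after the second pick-up.
- **Failures:** None of the checks failed. The two camera views differed by 1–2 mm on the bottle positions at the start, within the calibration.

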